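# Nest the washed strainers on the keeper hook

## Robot

A 7-joint arm with a two-finger parallel gripper is mounted at the origin on the work surface. World frame = base frame: x ahead of the robot, y to its left, z up, the work surface at z = 0. Lengths are in m, angles in rad, forces in N, time in s.
With the tool pointing down it reaches from about 0.4 to 0.875 m from the base axis. Payload 6.5 kg.
Tool frame: the origin (TCP) lies between the finger pads; the fingertips stand 22 mm ahead of it and the grasp point (between the pads) lies 3 mm ahead of it; z points along the fingers, y is the line along which they close (so a half turn about z gives the same grasp; the last joint's range is limited). The gripper opens to 88 mm and grips with 3 to 60 N. Pads are 18 mm wide; open, the fingers measure 123 mm over their backs; the gripper's body (75 mm by 187 mm) begins 45 mm behind the grasp point.
Start: joints at [1.129, 0.536, -0.004, 1.538, 0.003, 1.067, -0.071], TCP at [0.239, -0.605, 0.261] pointing down, gripper open.
Joint ranges: [-2.7, 2.7], [-0.37, 2.16], [-1.27, 1.26], [0.24, 2.4], [-1.31, 4.45], [0.19, 1.91], [-2.76, 2.76]. Speed limits (rad/s): [2.39, 2.39, 3.14, 3.14, 3.14, 3.14, 3.14].

## Interface

Orientations are given as a unit quaternion [x, y, z, w].
In Python, from station import robot gives the robot as it stands.
- The arm moves only by the tool play_rows, never from a script. Its argument "motion" is one flat list of numbers, 7 for each row, row after row: the turn, a rotation vector about the tool's x, y, z in rad, then the shift along the tool's x, y, z in cm, then the closure, from 0 (fully open) to 1 (shut). A call has exactly 8 rows; each row shifts and turns the commanded pose from where the row before left it, along the tool's axes as they then stand; what a row does not reach is not made up. A row lasts 1/12 s, in which the tool goes at most 41.7 mm and 7.16 degrees, less where a joint would pass 70% of its speed; a pose out of reach is approached as far as the arm can. A call is refused whole if a number of a shift passes 4.17 or a number of a turn 0.125, either way. A call with a gripper value outside its range is refused whole. The fingers move at their own pace and stop on an object; the grip force is fixed at half the most. Time passes only in rows, so rows that do not move let the fingers close, or fill a call up. It gives the time, the measured TCP pose, the force, the opening and the grip force at its end, in the units of the state.
- robot.state(): the state, without advancing time (a new reading comes with each control period).
- robot.grab_frame(name): name is "side" or "top"; returns a dict with "img" (384x512x3 uint8, red, green, blue), "fovy" (degrees; the focal length in pixels is half the picture's height over the tangent of half this angle, whatever the lens; pixels are square), "cx", "cy" (the principal point, pixels), "distortion" ([k1, k2, p1, p2, k3] as OpenCV has them; the pictures are not rectified), "R" (3x3) and "t" (3): a world point X has camera coordinates R X + t. Camera axes: x right, y down, z forward; pixel columns grow to the right and rows downward; lengths in m; the calibration is good to about 2 mm. A picture is of the moment at which its call begins. There is no depth.
- robot.finish_job(): hands the job in; it is judged then, once.
The state is a dict: "time_s": time; "qpos": joint angles; "joint_velocities": joint speeds; "tau": joint torques, N m; "tool_pos": TCP position; "tcp_rot": TCP orientation; "wrist_force": force on the tool from outside, world axes, zero at the start; "ft_torque": the same for the moment, N m; "grip_width": finger opening in m; "gripper_force": force on a finger pad.
Only numpy, scipy, OpenCV 4.12 (cv2) and the standard library are available. Lean on these libraries where they do the work, as an engineer would, in place of code of your own. Each camera call takes 0.05 s, during which the arm holds its last target. There are 200 camera calls.

## Task

Hang the three washed strainers from the drying rack on the one rod of the hook post, nested inside each other with their rounded bowls towards the post: the largest first, then the medium, then the small one. Ease each eye past the sprung red keeper and slide it gently back until it stops, so that in the end all three sit close together behind the keeper and it has sprung up again in front of the small one. Feel for the stop rather than forcing the rod (the keeper needs a light push, the rod should never get more than 25 N), and leave the other things on the bench as they are.

Things in the scene. Friction and masses are not known exactly. Their poses are not given: they have to be found in the camera images.
- large: Large strainer, 120 mm across, steel bowl, blue rim and handle. Origin: centre of the rim circle. z is up along the handle, hollow side faces -x, bowl bulges 36 mm to +x; rim 6 mm thick; a lug 9 mm below it. Handle: flat bar 24 mm wide (y), 8 mm thick (x), from the rim to z = 114 mm. Grip its width at z = 92 mm: the rod then passes between the fingers. 75 to 225 g.
- large_eye (a point): Centre of the large strainer's eye, at z = 122 mm in its frame, 208 mm above the bench in the rack: a round hub with its hole along x, 20 mm outside, 16 mm long (8 mm to either side), hole 13 mm.
- medium: Medium strainer, 100 mm across, steel bowl, orange rim and handle. Origin: centre of the rim circle. z is up along the handle, hollow side faces -x, bowl bulges 36 mm to +x; rim 6 mm thick; a lug 9 mm below it. Handle: flat bar 24 mm wide (y), 8 mm thick (x), from the rim to z = 114 mm. Grip its width at z = 92 mm: the rod then passes between the fingers. 75 to 225 g.
- medium_eye (a point): Centre of the medium strainer's eye, at z = 122 mm in its frame, 197 mm above the bench in the rack: a round hub with its hole along x, 20 mm outside, 16 mm long (8 mm to either side), hole 13 mm.
- small: Small strainer, 80 mm across, steel bowl, purple rim and handle. Origin: centre of the rim circle. z is up along the handle, hollow side faces -x, bowl bulges 36 mm to +x; rim 6 mm thick; a lug 9 mm below it. Handle: flat bar 24 mm wide (y), 8 mm thick (x), from the rim to z = 114 mm. Grip its width at z = 92 mm: the rod then passes between the fingers. 75 to 225 g.
- small_eye (a point): Centre of the small strainer's eye, at z = 122 mm in its frame, 183 mm above the bench in the rack: a round hub with its hole along x, 20 mm outside, 16 mm long (8 mm to either side), hole 13 mm.
- rack: Fixed wooden drying rack, 210 x 110 mm, 95 mm high, origin under its middle. The strainers stand upright at x = -62, 0, +62 mm in its frame (any in any place), rims on two rails, bowls bulging to its +x against a panel (56 mm wide, top at 95 mm), leaning with 1 to 2 mm play, short dowels (51 mm high) on the -x side. Lift straight up, by 80 mm or more.
- hook_root (a point): Where the level round rod leaves the front of the clamp head, on its axis, 235 mm above the bench; the rod runs along this frame's -x. Steel, 7 mm thick, rounded end. It is clamped to stand out differently each time, which is not measured: the outer face of its brass stop collar (18 mm across) lies 38 to 68 mm from here. An eye at rest has its centre 3 mm below the axis.
- post: Fixed hook post with rod, collar and keeper: 180 x 90 mm steel foot (8 mm thick), origin under its middle, 22 mm square upright at x = +75 mm, head's front at +60 mm, its top at 251 mm; rod towards -x. Outwards from the collar's face: the eyes come to rest with centres at 8, 24 and 40 mm (the hubs fill 48 mm), the keeper's free end is at 51 mm, its pivot at 71 mm, the rod's end at 75 mm.
- keeper (a joint): Red sprung tongue on top of the rod near its end: 0 rad = up, its inner end about 9 mm above the steel; 0.46 rad = pressed flat. An eye pushed along the rod towards the post presses it down (some 2 to 8 N of push), and it springs up once the eye is past; from the other side it blocks. Rod, collar and clamp are rigid.
- water_cup: White plastic water cup, 72 mm wide at the rim, 75 mm high, origin under its centre. Leave alone.
- paint_jar: Yellow paint jar with white lid, 60 mm wide, 65 mm high, origin under its centre. Leave alone.
- paint_bottle: Green paint bottle, 48 mm wide, 130 mm high, origin under its centre. Leave alone.
There are look-alikes about, which are no part of the job. Leave any orange look-alike of the post alone. Leave any yellow look-alike of the medium alone.

How it is judged:
On the way, in this order (a step that is already met when the one before it is completed fails the run):
1. the large strainer hangs on the rod by its eye, let go, with the keeper up (x of large_eye in the frame of hook_root between -0.125 and -0.04 m and y of large_eye in the frame of hook_root between -0.006 and 0.006 m and z of large_eye in the frame of hook_root between -0.009 and 0.002 m and contact force between large and the fingers below 0.05 N and linear speed of large below 0.08 m/s and value of joint keeper below 0.08 rad), for 0.2 s.
2. the medium strainer hangs nested in the large one, let go, with the keeper up (all of step 1 and x of medium_eye in the frame of hook_root between -0.125 and -0.04 m and y of medium_eye in the frame of hook_root between -0.006 and 0.006 m and z of medium_eye in the frame of hook_root between -0.009 and 0.002 m and contact force between medium and the fingers below 0.05 N and linear speed of medium below 0.08 m/s and x of medium_eye in the frame of large_eye between -0.021 and -0.012 m), for 0.2 s.
3. the small strainer hangs nested in the medium one, let go, with the keeper up in front of it (all of step 2 and x of small_eye in the frame of hook_root between -0.125 and -0.04 m and y of small_eye in the frame of hook_root between -0.006 and 0.006 m and z of small_eye in the frame of hook_root between -0.009 and 0.002 m and contact force between small and the fingers below 0.05 N and linear speed of small below 0.08 m/s and x of small_eye in the frame of medium_eye between -0.021 and -0.012 m), for 0.2 s.
At the end, for the whole second after the job is handed in: All three hang at rest by their eyes on the rod (eye centre within 6 mm sideways of its axis, 9 mm below to 2 mm above), untouched, in the order large, medium, small outwards from the post, neighbouring eyes 12 to 21 mm apart, keeper up (below 0.08 rad) (all of step 3 and contact force between large and post above 0.2 N).
It fails at once if the post, its rod or its keeper is pressed or pulled with more than 25 N (contact force between post and anything else above 25 N).
It fails at once if a strainer falls on to the bench (height (world z) of any of large_eye, medium_eye, small_eye below 0.1 m).
It fails at once if the water cup is shifted by more than 20 mm or tipped (distance of water_cup from where it was at the start of the episode above 0.02 m or angle between water_cup's own z axis and vertical above 0.3 rad).
It fails at once if the paint jar is shifted by more than 20 mm or tipped (distance of paint_jar from where it was at the start of the episode above 0.02 m or angle between paint_jar's own z axis and vertical above 0.3 rad).
It fails at once if the paint bottle is shifted by more than 20 mm or tipped (distance of paint_bottle from where it was at the start of the episode above 0.02 m or angle between paint_bottle's own z axis and vertical above 0.3 rad).
It also fails if it takes over 72 s, if anything falls off the work surface, if the arm or the gripper's body presses on something with over 40 N, if the wrist force passes 120 N, or if a joint passes its speed limit or range.

## Working session

There is one attempt and no reset: what is moved stays moved. The work goes in short steps, Python scripts to look and compute and a tool call to move; the robot and the scene stay as the last step left them, time stands still between calls to the robot, and variables do not carry over. Pictures are saved under pics/ and viewed, at most 10 in all, crops included, and the job is handed in when it is done.

Besides the shell and the picture viewer there is one more tool, called after ">>>" by a JSON object that holds its "api" and its "payload", one argument or row to a line. play_rows: Moves the arm, as the interface text tells. Its arguments: {"type":"object","properties":{"motion":{"type":"array"}},"required":["motion"]}

```bash
mkdir -p pics; ls; cat > h.py <<'E'
import numpy as np, cv2
from station import robot
def cam(n):
    f=robot.grab_frame(n); h=f["img"].shape[0]; fl=h/2/np.tan(np.radians(f["fovy"])/2)
    f["K"]=np.array([[fl,0,f["cx"]],[0,fl,f["cy"]],[0,0,1]]); f["D"]=np.array(f["distortion"],float)
    f["R"]=np.array(f["R"]); f["t"]=np.array(f["t"]); return f
def ray(f,uv):
    p=cv2.undistortPoints(np.array([[uv]],float),f["K"],f["D"])[0,0]
    return -f["R"].T@f["t"], f["R"].T@np.array([p[0],p[1],1.])
def onz(f,uv,z):
    o,d=ray(f,uv); return o+d*(z-o[2])/d[2]
def two(f,uv,g,vw):
    o,d=ray(f,uv);p,e=ray(g,vw); s=np.linalg.lstsq(np.c_[d,-e],p-o,rcond=None)[0]
    a=o+s[0]*d;b=p+s[1]*e; return (a+b)/2,np.linalg.norm(a-b)
def proj(f,X):
    return cv2.projectPoints(np.array(X,float).reshape(-1,3),cv2.Rodrigues(f["R"])[0],f["t"],f["K"],f["D"])[0][:,0]
E
python3 - <<'E'
from h import *
for n in("side","top"):
    f=cam(n); cv2.imwrite(f"pics/{n}0.png",f["img"][:,:,::-1]); print(n,f["fovy"],f["D"],-f["R"].T@f["t"],f["R"][2])
print(robot.state())
E
```

```text
pics
side 42.89226395408058 [-0.19406554  0.          0.          0.          0.        ] [-0.20192427  0.93513802  1.17888706] [ 0.50356308 -0.54818166 -0.66777324]
top 44.731261476647674 [-0.12736577  0.          0.          0.          0.        ] [0.45035864 0.09513318 1.3713823 ] [ 0.08561006  0.00412931 -0.99632016]
{'time_s': 0.1, 'qpos': array([ 1.12880523,  0.53709121, -0.00443688,  1.53873285,  0.0026061 ,
        1.06729083, -0.07121293]), 'joint_velocities': array([ 0.00075213, -0.00276655, -0.00103954, -0.00140045,  0.00048269,
        0.00243666, -0.00183798]), 'tau': array([ 2.25502161e-03, -5.72080171e+01,  9.93746705e-01, -2.52235633e+01,
       -5.61651529e-02,  1.34487890e-02,  4.19393484e-05]), 'tool_pos': array([ 0.23836113, -0.60418088,  0.25994233]), 'tcp_rot': array([ 9.82393605e-01,  1.86821385e-01, -1.99466261e-04, -7.31553387e-04]), 'wrist_force': array([ 0.73941084, -0.57364938,  0.12104448]), 'ft_torque': array([-0.01998387, -0.0109546 , -0.00282875]), 'gripper_force': 0.0, 'grip_width': 0.08760746570537224}
```

View pics/side0.png

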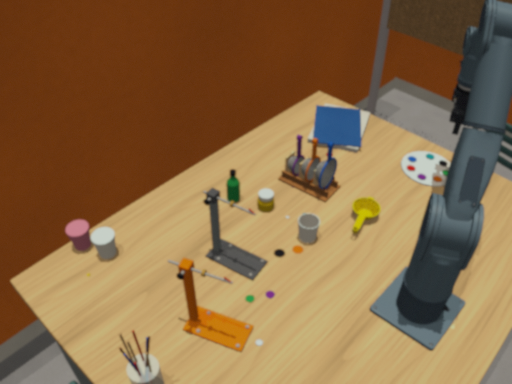

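View pics/top0.png

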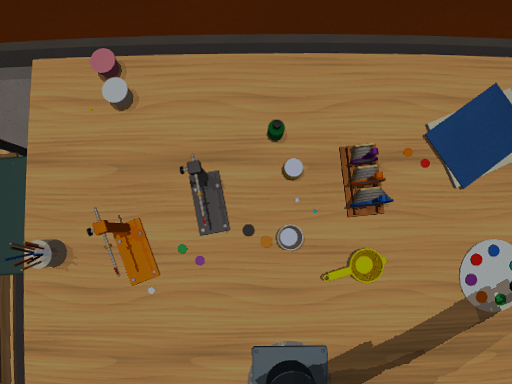

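The side view shows the rack at about (310,170) with the strainers purple, orange and blue, the grey post at (230,230), the orange post look-alike at (210,310) and the yellow strainer look-alike at (364,212). In the top view the rack is at (362,180) and the grey post at (208,200). The post is specified as steel, so the grey one fits. The medium strainer is the orange one standing in the rack. I'll confirm both in one enlarged crop.

```bash
python3 - <<'E'
from h import *
s=cam("side")["img"];t=cam("top")["img"]
c=lambda i,x,y,w,h:cv2.resize(i[y:y+h,x:x+w],(400,300),interpolation=cv2.INTER_CUBIC)
m=np.vstack([np.hstack([c(s,270,125,80,60+0),c(t,325,135,80,60+0)]) if 0 else np.hstack([c(s,265,125,100,75),c(t,315,140,100,75)]),np.hstack([c(s,185,180,100,75+0),c(t,165,150,120,90)])])
cv2.imwrite("pics/crop1.png",m[:,:,::-1])
E
```

```text
(no output)
```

View pics/crop1.png

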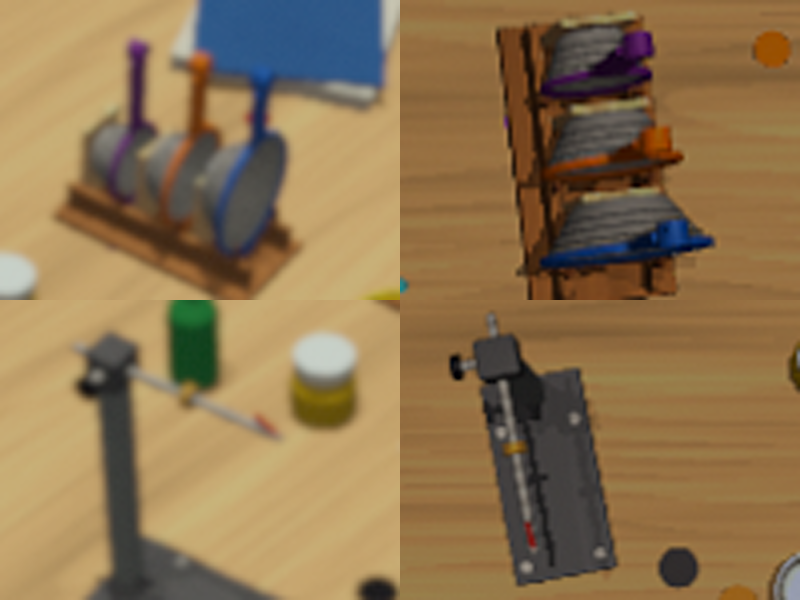

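The crop confirms it. The upright strainers are purple, orange and blue, with hubs in the side view at about (300,136), (315,140) and (330,144). The grey steel post has a brass collar and a red keeper, and its rod points towards the robot. Next I'll measure the hubs, collar and keeper.

```bash
python3 - <<'E'
from h import *
s=cam("side");t=cam("top")
def m(x0,y0,k,u,v): return np.array([x0+(u+.5)/k-.5,y0+(v+.5)/k-.5])
for n,us,ut,z in (("L",(261,78),(275,234),.208),("M",(202,62),(257,140),.197),("S",(139,47),(236,45),.183)):
    a=m(265,125,4,*us);b=m(315,140,4,*ut)
    print(n,two(s,a,t,b),"top@z",onz(t,b,z),"side@z",onz(s,a,z))
for n,us,ut,z in (("collar",(189,93),(114,148),.235),("tip",(281,136),(133,252),.235),("headroot",(134,71),(103,80),.235),("keeper",(265,123),(130,230),.24)):
    a=m(185,180,4,*us);b=m(165,150,10/3,*ut)
    print(n,two(s,a,t,b),"top@z",onz(t,b,z),"side@z",onz(s,a,z))
# colour masks
def hue(f,lo,hi,smin,box,vmin=60):
    h=cv2.cvtColor(f["img"],cv2.COLOR_RGB2HSV);x,y,w,e=box
    k=np.zeros(h.shape[:2],np.uint8);k[y:y+e,x:x+w]=cv2.inRange(h,(lo,smin,vmin),(hi,255,255))[y:y+e,x:x+w]
    p=np.argwhere(k)[:,::-1]; return p
for nm,f,box in(("topS",t,(165,150,60,90)),("sideS",s,(200,180,85,75))):
    for c,lo,hi,sm in(("brass",15,28,150),("red",0,6,150)):
        p=hue(f,lo,hi,sm,box); print(nm,c,len(p),p.mean(0) if len(p) else 0,p.min(0) if len(p) else 0,p.max(0) if len(p) else 0)
# rack long direction from rim lines (top): blue/orange rim pixel fits
for n,lo,hi,box in(("blue",100,125,(345,185,50,25)),("orange",5,13,(345,165,45,22))):
    p=hue(t,lo,hi,170,box,40);print(n,len(p),p.min(0),p.max(0))
E
```

```text
L (array([ 0.52691189, -0.22738262,  0.20610528]), np.float64(0.005813543291644005)) top@z [ 0.52450479 -0.2286839   0.208     ] side@z [ 0.52754369 -0.22298667  0.208     ]
M (array([ 0.58662068, -0.22118085,  0.19634114]), np.float64(0.002854688953870946)) top@z [ 0.58542325 -0.22189213  0.197     ] side@z [ 0.58714246 -0.21942439  0.197     ]
S (array([ 0.64955483, -0.21240136,  0.18601164]), np.float64(0.002286698124498107)) top@z [ 0.64915912 -0.21389098  0.183     ] side@z [ 0.65301879 -0.21514627  0.183     ]
collar (array([0.53716732, 0.23313337, 0.23686944]), np.float64(0.003338941473969116)) top@z [0.53601312 0.23228167 0.235     ] side@z [0.54009064 0.23262631 0.235     ]
tip (array([0.46098065, 0.21915784, 0.23525529]), np.float64(0.003167647088775804)) top@z [0.45975035 0.2181837  0.235     ] side@z [0.46247434 0.2198646  0.235     ]
headroot (array([0.58704067, 0.24127512, 0.23252589]), np.float64(0.0010412998983534679)) top@z [0.58633922 0.24061936 0.235     ] side@z [0.58544593 0.24335067 0.235     ]
keeper (array([0.47627671, 0.22042492, 0.23871987]), np.float64(0.001392288816127644)) top@z [0.47570619 0.21984259 0.24      ] side@z [0.47593629 0.22178656 0.24      ]
topS brass 35 [198.22857143 186.31428571] [182 153] [223 221]
topS red 11 [203.54545455 220.54545455] [203 217] [205 223]
sideS brass 166 [263.68072289 205.28915663] [231 181] [283 211]
sideS red 0 0 0 0
blue 148 [350 195] [392 206]
orange 374 [345 165] [385 186]
```

```bash
cat >> h.py <<'E'
from scipy.spatial.transform import Rotation as Ro
def go(xyz,yaw,pitch=0):
    "shift in current tool axes (cm) and turn vector to reach target; yaw/pitch in deg"
    s=robot.state(); R=Ro.from_quat(s["tcp_rot"])
    T=Ro.from_euler("ZY",[yaw,pitch],degrees=True)*Ro.from_quat([1,0,0,0])
    d=np.array(xyz)-s["tool_pos"]; np.set_printoptions(precision=4,suppress=True)
    print("t",s["time_s"],"pos",s["tool_pos"],"F",s["wrist_force"],"w",s["grip_width"],s["gripper_force"])
    print("turn",(R.inv()*T).as_rotvec(),"shift cm now",R.inv().apply(d)*100,"after turn",T.inv().apply(d)*100)
E
python3 -c "
from h import *
go([.526,-.227,.26],6.8)"
```

```text
t 0.3 pos [ 0.2385 -0.6045  0.2604] F [ 0.315   0.3042 -0.6896] w 0.08818918978974516 0.0
turn [-0.0006  0.0001  0.2572] shift cm now [ 40.5966 -24.5589   0.0534] after turn [ 33.0154 -34.0765   0.0406]
```

>>> {"api": "play_rows", "payload": {
  "motion": [0,0,0.0855,0,0,-0.5,0,0,0,0.0855,0,0,-0.5,0,0,0,0.0855,0,0,-0.5,0,0,0,0,2.75,-2.83,0,0,0,0,0,2.75,-2.83,0,0,0,0,0,2.75,-2.83,0,0,0,0,0,2.75,-2.83,0,0,0,0,0,2.75,-2.83,0,0]
}}

```text
time_s: 0.97
tool_pos: [0.3591, -0.4461, 0.2758]
tcp_rot: [0.998, 0.06, 0.0, 0.0]
wrist_force: [0.1, 0.1, 0.4]
grip_width: 0.0883
gripper_force: 0.0
```

>>> {"api": "play_rows", "payload": {
  "motion": [0,0,0,2.75,-2.83,0,0,0,0,0,2.75,-2.83,0,0,0,0,0,2.75,-2.83,0,0,0,0,0,2.75,-2.83,0,0,0,0,0,2.75,-2.83,0,0,0,0,0,2.75,-2.83,0,0,0,0,0,2.75,-2.83,0,0,0,0,0,0,0,0,0]
}}

```text
time_s: 1.63
tool_pos: [0.5309, -0.219, 0.2759]
tcp_rot: [0.998, 0.066, 0.002, -0.002]
wrist_force: [1.4, 0.5, 0.5]
grip_width: 0.0878
gripper_force: 0.0
```

```bash
python3 - <<'E'
from h import *
go([.526,-.227,.180],6.8)
s=cam("side")["img"];t=cam("top")["img"]
c=lambda i,x,y,w,h:cv2.resize(i[y:y+h,x:x+w],(400,300),interpolation=cv2.INTER_CUBIC)
cv2.imwrite("pics/c2.png",np.hstack([c(s,270,100,120,90),c(t,315,140,120,90)])[:,:,::-1])
E
```

```text
t 1.6333 pos [ 0.5309 -0.219   0.2759] F [1.4464 0.5178 0.5303] w 0.0878477398192244 0.0
turn [-0.0041 -0.004   0.0125] shift cm now [-0.6298  0.7642  9.585 ] after turn [-0.5824  0.7321  9.5905]
```

View pics/c2.png

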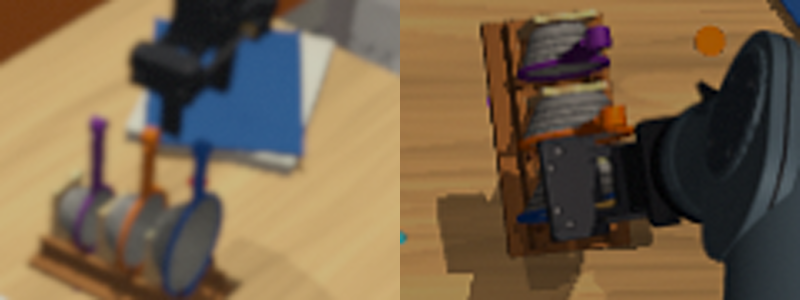

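The view shows the gripper above the blue strainer with the fingers on either side of it in y. I'll descend most of the way and recheck the settled pose.

>>> {"api": "play_rows", "payload": {
  "motion": [0,0,0,0,0,0,0,0,0,0,0,0,1.5,0,0,0,0,0,0,1.5,0,0,0,0,0,0,1.5,0,0,0,0,0,0,1.5,0,0,0,0,0,0,0,0,0,0,0,0,0,0,0,0,0,0,0,0,0,0]
}}

```text
time_s: 2.4
tool_pos: [0.5257, -0.2294, 0.2166]
tcp_rot: [0.998, 0.059, 0.0, 0.0]
wrist_force: [0.3, -0.4, -0.4]
grip_width: 0.0882
gripper_force: 0.0
```

```bash
python3 -c "
from h import *
go([.526,-.227,.180],6.8)"
```

```text
t 2.4 pos [ 0.5257 -0.2294  0.2166] F [ 0.3478 -0.3814 -0.3579] w 0.08818976579597188 0.0
turn [ 0.0008 -0.0007 -0.0011] shift cm now [ 0.058  -0.2366  3.6569] after turn [ 0.0606 -0.2334  3.657 ]
```

>>> {"api": "play_rows", "payload": {
  "motion": [0,0,0,0.03,-0.12,1.22,0,0,0,0,0.03,-0.11,1.22,0,0,0,0,0,0,1.22,0,0,0,0,0,0,0,0,0,0,0,0,0,0,0,0,0,0,0,0,0,1,0,0,0,0,0,0,1,0,0,0,0,0,0,1]
}}

```text
time_s: 3.07
tool_pos: [0.5265, -0.226, 0.1798]
tcp_rot: [0.998, 0.06, 0.001, 0.0]
wrist_force: [-1.2, 0.3, 0.3]
grip_width: 0.0703
gripper_force: 0.0
```

>>> {"api": "play_rows", "payload": {
  "motion": [0,0,0,0,0,0,1,0,0,0,0,0,0,1,0,0,0,0,0,0,1,0,0,0,0,0,0,1,0,0,0,0,0,0,1,0,0,0,0,0,0,1,0,0,0,0,0,0,1,0,0,0,0,0,0,1]
}}

```text
time_s: 3.73
tool_pos: [0.526, -0.2257, 0.179]
tcp_rot: [0.998, 0.06, -0.0, -0.0]
wrist_force: [-0.7, -0.3, -0.4]
grip_width: 0.0236
gripper_force: 30.0
```

```bash
python3 -c "
from h import *
go([.526,-.227,.180],6.8)"
```

```text
t 3.7333 pos [ 0.526  -0.2257  0.179 ] F [-0.6736 -0.3188 -0.447 ] w 0.023586695209567365 29.97060488909483
turn [-0.0002  0.0002  0.0007] shift cm now [-0.0205  0.1299 -0.0962] after turn [-0.0204  0.13   -0.0962]
```

>>> {"api": "play_rows", "payload": {
  "motion": [0,0,0,0,0,-0.5,1,0,0,0,0,0,-1,1,0,0,0,0,0,-1.5,1,0,0,0,0,0,-1.5,1,0,0,0,0,0,-1.5,1,0,0,0,0,0,-1.5,1,0,0,0,0,0,-1.5,1,0,0,0,0,0,-1,1]
}}

```text
time_s: 4.4
tool_pos: [0.5266, -0.2261, 0.2814]
tcp_rot: [0.998, 0.06, 0.001, 0.0]
wrist_force: [-0.0, 0.3, -1.0]
grip_width: 0.0234
gripper_force: 30.0
```

```bash
python3 -c "
from h import *
go([.4,.209,.28],10)"
```

```text
t 4.4 pos [ 0.5266 -0.2261  0.2814] F [-0.0327  0.2818 -0.9791] w 0.023446066894332422 29.977233856916428
turn [ 0.0012 -0.0019 -0.0554] shift cm now [ -7.3932 -44.7014   0.0814] after turn [ -4.9085 -45.0418   0.1448]
```

>>> {"api": "play_rows", "payload": {
  "motion": [0,0,-0.056,0,0,0,1,0,0,0,-0.2,-1.6,0,1,0,0,0,-0.35,-3.25,0,1,0,0,0,-0.35,-3.25,0,1,0,0,0,-0.35,-3.25,0,1,0,0,0,-0.35,-3.25,0,1,0,0,0,-0.35,-3.25,0,1,0,0,0,-0.35,-3.25,0,1]
}}

```text
time_s: 5.07
tool_pos: [0.4659, -0.0208, 0.2796]
tcp_rot: [0.996, 0.087, 0.0, 0.0]
wrist_force: [0.4, 0.5, -1.3]
grip_width: 0.0235
gripper_force: 30.0
```

>>> {"api": "play_rows", "payload": {
  "motion": [0,0,0,-0.35,-3.25,0,1,0,0,0,-0.35,-3.25,0,1,0,0,0,-0.35,-3.25,0,1,0,0,0,-0.35,-3.25,0,1,0,0,0,-0.35,-3.25,0,1,0,0,0,-0.35,-3.25,0,1,0,0,0,-0.35,-3.25,0,1,0,0,0,-0.15,-1.2,0,1]
}}

```text
time_s: 5.73
tool_pos: [0.3976, 0.2138, 0.2799]
tcp_rot: [0.996, 0.09, 0.0, -0.001]
wrist_force: [0.3, 0.9, -1.4]
grip_width: 0.0235
gripper_force: 30.0
```

>>> {"api": "play_rows", "payload": {
  "motion": [0,0,0,0,0,0,1,0,0,0,0,0,0.7,1,0,0,0,0,0,1.4,1,0,0,0,0,0,1.4,1,0,0,0,0,0,1.4,1,0,0,0,0,0,1.4,1,0,0,0,0,0,0.8,1,0,0,0,0,0,0,1]
}}

```text
time_s: 6.4
tool_pos: [0.3987, 0.2072, 0.2064]
tcp_rot: [0.996, 0.087, -0.002, 0.001]
wrist_force: [-0.5, -0.2, -1.9]
grip_width: 0.0232
gripper_force: 30.0
```

```bash
python3 - <<'E'
from h import *
go([.4,.209,.206],10)
s=cam("side");t=cam("top")
c=lambda i,x,y,w,h:cv2.resize(i[y:y+h,x:x+w],(400,300),interpolation=cv2.INTER_CUBIC)
st=robot.state();e=st["tool_pos"]+[0,0,.029]
a=proj(s,e)[0];b=proj(t,e)[0];print("pred eye px",a,b)
cv2.imwrite("pics/c3.png",np.hstack([c(s["img"],200,180,80,60),c(t["img"],175,180,80,60)])[:,:,::-1])
E
```

```text
t 6.4 pos [0.3987 0.2072 0.2064] F [-0.5324 -0.1986 -1.857 ] w 0.023170313364772186 29.97705152258277
turn [ 0.0017  0.0034 -0.0013] shift cm now [ 0.1596 -0.1525  0.0398] after turn [ 0.1596 -0.1523  0.0406]
pred eye px [274.5918 221.9383] [208.4492 250.0884]
```

View pics/c3.png

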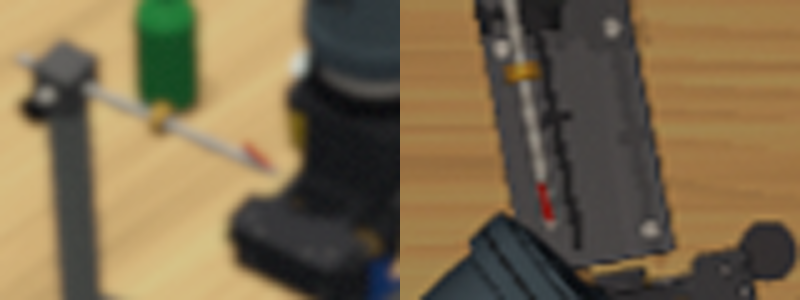

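The grey post's rod tip shows in the top view at about (205,224), but the eye is hidden behind the gripper. I'll refine the rod axis from colour centroids, then insert by feel.

```bash
python3 - <<'E'
from h import *
s=cam("side");t=cam("top")
def cen(f,lo,hi,sm,vm,box):
    h=cv2.cvtColor(f["img"],cv2.COLOR_RGB2HSV);x,y,w,e=box
    sub=h[y:y+e,x:x+w]; k=cv2.inRange(sub,(lo,sm,vm),(hi,255,255))
    wt=(k>0)*sub[:,:,1].astype(float); Y,X=np.mgrid[0:e,0:w]
    return np.array([x+(wt*X).sum()/wt.sum(),y+(wt*Y).sum()/wt.sum()]),(k>0).sum()
bt,n1=cen(t,14,28,140,80,(194,189,10,10)); rt,n2=cen(t,0,8,120,60,(198,213,12,14))
bs,n3=cen(s,14,28,170,80,(227,198,11,10)); rs,n4=cen(s,0,8,110,60,(245,205,12,12))
print(bt,n1,rt,n2,bs,n3,rs,n4)
B=two(s,bs,t,bt);Rd=two(s,rs,t,rt);print(B,Rd)
print(onz(t,bt,.237),onz(t,rt,.241),onz(s,bs,.236),onz(s,rs,.241))
# bright rod pixels in top: row-wise centroid between collar & keeper and behind collar
g=t["img"].astype(float).min(2); P=[]
for v in list(range(182,191))+list(range(199,214)):
    u0=195.5+(v-172.5)*.178; a=int(round(u0)); r=g[v,a-3:a+4]; 
    w=np.clip(r-np.percentile(r,50),0,None); uc=(w*np.arange(a-3,a+4)).sum()/w.sum(); P.append(onz(t,(uc,v),.2365))
P=np.array(P); p=np.polyfit(P[:,0],P[:,1],1); res=P[:,1]-np.polyval(p,P[:,0]); print("rod yaw",np.degrees(np.arctan(p[0])),"y at tip .46, .535",np.polyval(p,[.46,.535]),res.std())
E
```

```text
[198.88590931 193.97562165] 22 [203.57748712 220.28695997] 14 [nan nan] 0 [250.97127937 210.97127937] 3
 ** On entry to DLASCL parameter number  4 had an illegal value
 ** On entry to DLASCL parameter number  4 had an illegal value
 ** On entry to DLASCL parameter number  4 had an illegal value
 ** On entry to DLASCL parameter number  4 had an illegal value
 ** On entry to DLASCL parameter number  5 had an illegal value
 ** On entry to DLASCL parameter number  4 had an illegal value<stdin>:7: RuntimeWarning: invalid value encountered in scalar divide
Traceback (most recent call last):
  File "h.py", line 13, in two
    o,d=ray(f,uv);p,e=ray(g,vw); s=np.linalg.lstsq(np.c_[d,-e],p-o,rcond=None)[0]
                                   ~~~~~~~~~~~~~~~^^^^^^^^^^^^^^^^^^^^^^^^^^^^
numpy.linalg.LinAlgError: SVD did not converge in Linear Least Squares
```

```bash
python3 - <<'E'
from h import *
s=cam("side");t=cam("top")
bt=(198.886,193.976);rt=(203.577,220.287)
print(onz(t,bt,.237),onz(t,rt,.241))
g=t["img"].astype(float).min(2); P=[]
for v in list(range(182,191))+list(range(199,214)):
    u0=195.5+(v-172.5)*.178; a=int(round(u0)); r=g[v,a-3:a+4]; 
    w=np.clip(r-np.percentile(r,50),0,None); uc=(w*np.arange(a-3,a+4)).sum()/w.sum(); P.append(onz(t,(uc,v),.2365))
P=np.array(P); p=np.polyfit(P[:,0],P[:,1],1); res=P[:,1]-np.polyval(p,P[:,0]); print("rod yaw",np.degrees(np.arctan(p[0])),"y at tip .46, .535",np.polyval(p,[.46,.535]),res.std())
# side: rod centre by columns, z of rod given top line: intersect side ray with vertical plane through rod line
g=s["img"].astype(float); n=np.array([-p[0],1,0]);Z=[]
for u in list(range(222,229))+list(range(236,247)):
    v0=199.0+(u-219)*.44; a=int(round(v0)); c=s["img"][a-4:a+5,u].astype(float); sat=c.min(1); w=np.clip(sat-np.percentile(sat,60),0,None)
    vc=(w*np.arange(a-4,a+5)).sum()/w.sum(); o,d=ray(s,(u,vc)); k=(p[1]-n@o)/(n@d); X=o+k*d; Z.append(X)
Z=np.array(Z);np.set_printoptions(precision=4,suppress=True);print(Z[:,2],Z[:,2].mean(),Z[:,0].min(),Z[:,0].max())
E
```

```text
[0.53604311 0.23195257 0.237     ] [0.47172022 0.21990639 0.241     ]
rod yaw 11.735582102192149 y at tip .46, .535 [0.21674245 0.23232278] 0.001316956100553106
[0.236  0.2362 0.2366 0.2358 0.2342 0.2325 0.2324 0.2331 0.2333 0.2343
 0.2352 0.2352 0.2349 0.2343 0.2344 0.2345 0.2337 0.2337] 0.23445891466803215 0.4930634557356939 0.5726457876479224
```

>>> {"api": "play_rows", "payload": {
  "motion": [0,0,-0.009,0.5,0,0,1,0,0,0,1,0,0,1,0,0,0,1,0,0,1,0,0,0,1,0,0,1,0,0,0,1,0,0,1,0,0,0,0.5,0,0,1,0,0,0,0,0,0,1,0,0,0,0,0,0,1]
}}

```text
time_s: 7.37
tool_pos: [0.4484, 0.2184, 0.2078]
tcp_rot: [0.996, 0.092, -0.0, 0.0]
wrist_force: [-0.1, -0.0, -2.1]
grip_width: 0.0232
gripper_force: 30.0
```

```bash
cat >> h.py <<'E'
A=np.radians(10.5); U=np.array([np.cos(A),np.sin(A),0]);V=np.array([-np.sin(A),np.cos(A),0]); TIP=np.array([.4605,.2186,.235])
def rel(dz=.029):
    s=robot.state(); R=Ro.from_quat(s["tcp_rot"]); e=s["tool_pos"]-dz*R.as_matrix()[:,2]-TIP
    F=s["wrist_force"]; np.set_printoptions(precision=2,suppress=True)
    print("t %.2f"%s["time_s"],"eye from tip mm: along %.1f side %.1f up %.1f"%tuple(1e3*np.array([e@U,e@V,e[2]])),"F along %.2f side %.2f up %.2f"%(F@U,F@V,F[2]),"tilt",R.as_matrix()[:,2],"w %.4f"%s["grip_width"],"yaw %.1f"%np.degrees(np.arctan2(R.as_matrix()[1,0],R.as_matrix()[0,0])), "T",s["ft_torque"])
E
python3 -c "
from h import *
rel()"
```

```text
t 7.37 eye from tip mm: along -11.9 side 2.0 up 1.8 F along -0.11 side 0.01 up -2.05 tilt [-0. -0. -1.] w 0.0232 yaw 10.6 T [0.04 0.07 0.01]
```

>>> {"api": "play_rows", "payload": {
  "motion": [0,0,0,0,0.1,0.1,1,0,0,0,0,0.1,0.05,1,0,0,0,0,0,0,1,0,0,0,0,0,0,1,0,0,0,0,0,0,1,0,0,0,0,0,0,1,0,0,0,0,0,0,1,0,0,0,0,0,0,1]
}}

```text
time_s: 8.03
tool_pos: [0.4488, 0.2164, 0.2067]
tcp_rot: [0.996, 0.092, 0.0, -0.0]
wrist_force: [0.1, 0.9, -1.3]
grip_width: 0.0234
gripper_force: 30.0
```

```bash
python3 -c "
from h import *
for i in range(3): rel(); cam('side')"
```

```text
t 8.03 eye from tip mm: along -11.9 side -0.0 up 0.7 F along 0.25 side 0.85 up -1.25 tilt [ 0.  0. -1.] w 0.0234 yaw 10.6 T [ 0.04 -0.03  0.04]
t 8.08 eye from tip mm: along -11.9 side 0.0 up 0.6 F along 0.42 side 0.05 up -1.33 tilt [-0. -0. -1.] w 0.0236 yaw 10.6 T [ 0.    0.03 -0.01]
t 8.13 eye from tip mm: along -11.9 side -0.0 up 0.6 F along 0.42 side 0.06 up -1.61 tilt [ 0.  0. -1.] w 0.0237 yaw 10.6 T [ 0.05  0.04 -0.01]
```

>>> {"api": "play_rows", "payload": {
  "motion": [0,0,0,0.1,0,0,1,0,0,0,0.1,0,0.03,1,0,0,0,0.1,0,0,1,0,0,0,0.1,0,0,1,0,0,0,0.1,0,0,1,0,0,0,0.1,0,0,1,0,0,0,0.1,0,0,1,0,0,0,0.1,0,0,1]
}}

```text
time_s: 8.85
tool_pos: [0.4567, 0.2179, 0.2063]
tcp_rot: [0.996, 0.092, -0.0, 0.0]
wrist_force: [0.4, -0.1, -1.4]
grip_width: 0.0235
gripper_force: 30.0
```

```bash
python3 -c "
from h import *
for i in range(2): rel(); cam('side')"
```

```text
t 8.85 eye from tip mm: along -3.8 side -0.0 up 0.3 F along 0.35 side -0.19 up -1.36 tilt [-0. -0. -1.] w 0.0235 yaw 10.6 T [0.04 0.03 0.03]
t 8.90 eye from tip mm: along -3.6 side -0.0 up 0.3 F along 0.54 side -0.01 up -1.81 tilt [ 0.  0. -1.] w 0.0238 yaw 10.6 T [ 0.03  0.03 -0.02]
```

>>> {"api": "play_rows", "payload": {
  "motion": [0,0,0,0.1,0,0,1,0,0,0,0.1,0,0,1,0,0,0,0.1,0,0,1,0,0,0,0.1,0,0,1,0,0,0,0.1,0,0,1,0,0,0,0.1,0,0,1,0,0,0,0.1,0,0,1,0,0,0,0.1,0,0,1]
}}

```text
time_s: 9.62
tool_pos: [0.4638, 0.2192, 0.2062]
tcp_rot: [0.996, 0.092, -0.001, 0.0]
wrist_force: [-4.6, -0.1, 1.3]
grip_width: 0.0237
gripper_force: 30.0
```

```bash
python3 -c "
from h import *
for i in range(2): rel(); cam('side')"
```

```text
t 9.62 eye from tip mm: along 3.4 side 0.0 up 0.2 F along -4.50 side 0.72 up 1.29 tilt [-0. -0. -1.] w 0.0237 yaw 10.6 T [-0.04  0.64 -0.06]
t 9.67 eye from tip mm: along 3.8 side 0.1 up 0.3 F along -3.32 side -0.59 up 2.56 tilt [-0. -0. -1.] w 0.0235 yaw 10.6 T [-0.02  0.47  0.05]
```

The keeper is being pressed as expected (about 4 N along the rod, with an upward lift). I'll carry on.

>>> {"api": "play_rows", "payload": {
  "motion": [0,0,0,0.1,0,0,1,0,0,0,0.1,0,0,1,0,0,0,0.1,0,0,1,0,0,0,0.1,0,0,1,0,0,0,0.1,0,0,1,0,0,0,0.1,0,0,1,0,0,0,0.1,0,0,1,0,0,0,0.1,0,0,1]
}}

```text
time_s: 10.38
tool_pos: [0.4727, 0.2208, 0.2063]
tcp_rot: [0.996, 0.092, 0.0, -0.0]
wrist_force: [-2.0, -0.0, 1.7]
grip_width: 0.0235
gripper_force: 30.0
```

```bash
python3 -c "
from h import *
for i in range(1): rel(); cam('side')"
```

```text
t 10.38 eye from tip mm: along 12.4 side -0.0 up 0.3 F along -1.95 side 0.35 up 1.70 tilt [ 0.  0. -1.] w 0.0235 yaw 10.6 T [-0.02  0.42  0.01]
```

>>> {"api": "play_rows", "payload": {
  "motion": [0,0,0,0.2,0,0,1,0,0,0,0.2,0,0,1,0,0,0,0.2,0,0,1,0,0,0,0.3,0,0,1,0,0,0,0.3,0,0,1,0,0,0,0.3,0,0,1,0,0,0,0.3,0,0,1,0,0,0,0.3,0,0,1]
}}

```text
time_s: 11.1
tool_pos: [0.4937, 0.2247, 0.2063]
tcp_rot: [0.996, 0.092, 0.0, -0.0]
wrist_force: [0.3, 0.2, -1.4]
grip_width: 0.0233
gripper_force: 30.0
```

```bash
python3 -c "
from h import *
for i in range(1): rel(); cam('side')"
```

```text
t 11.10 eye from tip mm: along 33.7 side -0.0 up 0.3 F along 0.31 side 0.11 up -1.42 tilt [ 0.  0. -1.] w 0.0233 yaw 10.6 T [0.07 0.06 0.05]
```

>>> {"api": "play_rows", "payload": {
  "motion": [0,0,0,0.3,0,0,1,0,0,0,0.3,0,0,1,0,0,0,0.3,0,0,1,0,0,0,0.3,0,0,1,0,0,0,0.3,0,0,1,0,0,0,0.3,0,0,1,0,0,0,0.3,0,0,1,0,0,0,0.2,0,0,1]
}}

```text
time_s: 11.82
tool_pos: [0.5161, 0.2289, 0.2063]
tcp_rot: [0.996, 0.092, 0.0, -0.0]
wrist_force: [-0.3, -0.2, -2.2]
grip_width: 0.0235
gripper_force: 30.0
```

>>> {"api": "play_rows", "payload": {
  "motion": [0,0,0,0.1,0,0,1,0,0,0,0.1,0,0,1,0,0,0,0.1,0,0,1,0,0,0,0.1,0,0,1,0,0,0,0.1,0,0,1,0,0,0,0.1,0,0,1,0,0,0,0,0,0,1,0,0,0,0,0,0,1]
}}

```text
time_s: 12.48
tool_pos: [0.5215, 0.2299, 0.2063]
tcp_rot: [0.996, 0.092, -0.0, 0.0]
wrist_force: [-0.1, 0.2, -2.0]
grip_width: 0.0233
gripper_force: 30.0
```

```bash
python3 -c "
from h import *
for i in range(1): rel(); cam('side')"
```

```text
t 12.48 eye from tip mm: along 62.1 side 0.0 up 0.3 F along -0.08 side 0.24 up -1.95 tilt [-0. -0. -1.] w 0.0233 yaw 10.6 T [-0.01 -0.02 -0.05]
```

>>> {"api": "play_rows", "payload": {
  "motion": [0,0,0,0.1,0,0,1,0,0,0,0.1,0,0,1,0,0,0,0.1,0,0,1,0,0,0,0.1,0,0,1,0,0,0,0.1,0,0,1,0,0,0,0,0,0,1,0,0,0,0,0,0,1,0,0,0,0,0,0,1]
}}

```text
time_s: 13.2
tool_pos: [0.5257, 0.2308, 0.206]
tcp_rot: [0.996, 0.092, -0.001, 0.0]
wrist_force: [-5.4, -1.0, -0.0]
grip_width: 0.0233
gripper_force: 30.0
```

```bash
python3 -c "
from h import *
for i in range(1): rel(); cam('side')"
```

```text
t 13.20 eye from tip mm: along 66.4 side 0.1 up 0.0 F along -5.47 side 0.02 up -0.01 tilt [-0. -0. -1.] w 0.0233 yaw 10.6 T [-0.14  0.74 -0.03]
```

>>> {"api": "play_rows", "payload": {
  "motion": [0,0,0,-0.05,0,0.1,1,0,0,0,0,0,0.1,1,0,0,0,0,0,0.1,1,0,0,0,0,0,0,1,0,0,0,0,0,0,1,0,0,0,0,0,0,1,0,0,0,0,0,0,1,0,0,0,0,0,0,1]
}}

```text
time_s: 13.92
tool_pos: [0.5259, 0.2309, 0.2035]
tcp_rot: [0.996, 0.092, -0.0, -0.0]
wrist_force: [-5.2, -1.0, 2.8]
grip_width: 0.0236
gripper_force: 30.0
```

```bash
python3 -c "
from h import *
for i in range(1): rel(); cam('side')"
```

```text
t 13.92 eye from tip mm: along 66.5 side 0.2 up -2.5 F along -5.27 side -0.09 up 2.75 tilt [-0.  0. -1.] w 0.0236 yaw 10.6 T [-0.15  0.89 -0.  ]
```

>>> {"api": "play_rows", "payload": {
  "motion": [0,0,0,0,0,0,0.6,0,0,0,0,0,0,0.3,0,0,0,0,0,0,0,0,0,0,0,0,0,0,0,0,0,0,0,0,0,0,0,0,0,0,0,0,0,0,0,0,0,0,0,0,0,0,0,0,0,0]
}}

```text
time_s: 14.63
tool_pos: [0.526, 0.2308, 0.2033]
tcp_rot: [0.996, 0.092, 0.0, -0.0]
wrist_force: [0.3, 0.0, 0.1]
grip_width: 0.0748
gripper_force: 0.0
```

```bash
python3 -c "
from h import *
for i in range(1): rel(); cam('side')"
```

```text
t 14.63 eye from tip mm: along 66.6 side 0.1 up -2.7 F along 0.34 side -0.06 up 0.08 tilt [ 0.  0. -1.] w 0.0748 yaw 10.6 T [ 0.02 -0.01  0.02]
```

>>> {"api": "play_rows", "payload": {
  "motion": [0,0,0,0,0,-0.4,0,0,0,0,0,0,-1.2,0,0,0,0,0,0,-1.6,0,0,0,0,0,0,-1.8,0,0,0,0,0,0,-1.8,0,0,0,0,0,0,-1.4,0,0,0,0,0,0,-0.8,0,0,0,0,0,0,0,0]
}}

```text
time_s: 15.35
tool_pos: [0.527, 0.2314, 0.2959]
tcp_rot: [0.996, 0.092, 0.002, -0.001]
wrist_force: [0.6, -0.4, 0.9]
grip_width: 0.0882
gripper_force: 0.0
```

```bash
python3 - <<'E'
from h import *
go([.587,-.220,.168],6.8)
s=cam("side");t=cam("top")
c=lambda i,x,y,w,h:cv2.resize(i[y:y+h,x:x+w],(400,300),interpolation=cv2.INTER_CUBIC)
cv2.imwrite("pics/c4.png",np.hstack([c(s["img"],200,180,100,75),c(t["img"],165,160,100,75)])[:,:,::-1])
E
```

```text
t 15.35 pos [0.527  0.2314 0.2959] F [ 0.6162 -0.36    0.884 ] w 0.08819283715957861 0.0
turn [-0.0012 -0.0041  0.0656] shift cm now [-2.4212 45.4912 12.7375] after turn [ 0.6167 45.5354 12.7946]
```

View pics/c4.png

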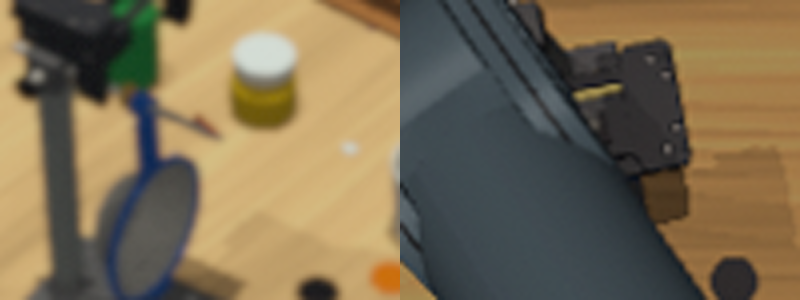

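The large strainer hangs by its eye against the collar at (235,205) with the keeper free in front of it. Next is the medium (orange) one.

>>> {"api": "play_rows", "payload": {
  "motion": [0,0,0.0655,0,0,0,0,0,0,0,0.05,1.6,0,0,0,0,0,0.05,3.25,0,0,0,0,0,0.05,3.25,0,0,0,0,0,0.05,3.25,0,0,0,0,0,0.05,3.25,0,0,0,0,0,0.05,3.25,0,0,0,0,0,0.05,3.25,0,0]
}}

```text
time_s: 16.12
tool_pos: [0.5538, 0.02, 0.2922]
tcp_rot: [0.998, 0.059, -0.001, 0.0]
wrist_force: [0.5, 0.1, -0.4]
grip_width: 0.0884
gripper_force: 0.0
```

>>> {"api": "play_rows", "payload": {
  "motion": [0,0,0,0.05,3.25,0,0,0,0,0,0.05,3.25,0,0,0,0,0,0.05,3.25,0,0,0,0,0,0.05,3.25,0,0,0,0,0,0.05,3.25,0,0,0,0,0,0.05,3.25,0,0,0,0,0,0,3.25,0,0,0,0,0,0,1.65,0,0]
}}

```text
time_s: 16.78
tool_pos: [0.5851, -0.2252, 0.2917]
tcp_rot: [0.998, 0.057, -0.001, 0.001]
wrist_force: [-0.5, -1.2, 0.3]
grip_width: 0.0879
gripper_force: 0.0
```

>>> {"api": "play_rows", "payload": {
  "motion": [0,0,0,0,0,0,0,0,0,0,0,0,1,0,0,0,0,0,0,1.7,0,0,0,0,0,0,1.7,0,0,0,0,0,0,1.7,0,0,0,0,0,0,1.4,0,0,0,0,0,0,0.5,0,0,0,0,0,0,0,0]
}}

```text
time_s: 17.45
tool_pos: [0.5853, -0.2179, 0.2111]
tcp_rot: [0.998, 0.061, -0.002, -0.001]
wrist_force: [-0.4, -0.5, 0.4]
grip_width: 0.0881
gripper_force: 0.0
```

```bash
python3 -c "
from h import *
cam('side');go([.587,-.220,.168],6.8)"
```

```text
t 17.5 pos [ 0.5861 -0.2186  0.2125] F [-0.0078  0.3249 -0.2042] w 0.0878130963205428 0.0
turn [-0.0014  0.0014  0.002 ] shift cm now [0.0824 0.1587 4.4483] after turn [0.0764 0.1522 4.4486]
```

>>> {"api": "play_rows", "payload": {
  "motion": [0,0,0,0.06,0.1,1,0,0,0,0,0,0,1.5,0,0,0,0,0,0,1.5,0,0,0,0,0,0,0.45,0,0,0,0,0,0,0,0,0,0,0,0,0,0,0.5,0,0,0,0,0,0,1,0,0,0,0,0,0,1]
}}

```text
time_s: 18.17
tool_pos: [0.5878, -0.2213, 0.1699]
tcp_rot: [0.998, 0.059, 0.001, 0.0]
wrist_force: [-0.3, -0.1, 0.6]
grip_width: 0.0703
gripper_force: 0.0
```

>>> {"api": "play_rows", "payload": {
  "motion": [0,0,0,0,0,0,1,0,0,0,0,0,0,1,0,0,0,0,0,0,1,0,0,0,0,0,0,1,0,0,0,0,0,0,1,0,0,0,0,0,0,1,0,0,0,0,0,0,1,0,0,0,0,0,0,1]
}}

```text
time_s: 18.83
tool_pos: [0.5871, -0.2209, 0.1689]
tcp_rot: [0.998, 0.059, -0.0, -0.0]
wrist_force: [-0.4, 0.5, 0.5]
grip_width: 0.0235
gripper_force: 29.9
```

```bash
python3 -c "
from h import *
cam('side');go([.587,-.220,.168],6.8)"
```

```text
t 18.8833 pos [ 0.5871 -0.2209  0.1688] F [-0.0999  1.0858  1.1798] w 0.023566261093802117 29.945724459237226
turn [-0.0003  0.0001  0.0004] shift cm now [ 0.0004 -0.0918  0.082 ] after turn [ 0.0004 -0.0918  0.082 ]
```

>>> {"api": "play_rows", "payload": {
  "motion": [0,0,0,0,0,-0.5,1,0,0,0,0,0,-1.2,1,0,0,0,0,0,-1.7,1,0,0,0,0,0,-1.7,1,0,0,0,0,0,-1.7,1,0,0,0,0,0,-1.7,1,0,0,0,0,0,-1.7,1,0,0,0,0,0,-1,1]
}}

```text
time_s: 19.55
tool_pos: [0.5878, -0.2215, 0.2839]
tcp_rot: [0.998, 0.059, 0.001, 0.001]
wrist_force: [0.4, -0.7, -0.5]
grip_width: 0.0236
gripper_force: 29.9
```

```bash
python3 -c "
from h import *
go([.4015,.2077,.28],10.5)"
```

```text
t 19.55 pos [ 0.5878 -0.2215  0.2839] F [ 0.4171 -0.7093 -0.5346] w 0.023625519375801082 29.94533948785829
turn [ 0.0016 -0.0028 -0.0646] shift cm now [-13.4172 -44.8252   0.2799] after turn [-10.4946 -45.5973   0.3856]
```

>>> {"api": "play_rows", "payload": {
  "motion": [0,0,-0.065,0,0,0,1,0,0,0,-0.3,-1.6,0,1,0,0,0,-0.75,-3.25,0,1,0,0,0,-0.75,-3.25,0,1,0,0,0,-0.75,-3.25,0,1,0,0,0,-0.75,-3.25,0,1,0,0,0,-0.75,-3.25,0,1,0,0,0,-0.75,-3.25,0,1]
}}

```text
time_s: 20.22
tool_pos: [0.5004, -0.0213, 0.2813]
tcp_rot: [0.996, 0.092, 0.0, 0.0]
wrist_force: [0.4, -0.3, -1.3]
grip_width: 0.0233
gripper_force: 29.9
```

>>> {"api": "play_rows", "payload": {
  "motion": [0,0,0,-0.75,-3.25,0,1,0,0,0,-0.75,-3.25,0,1,0,0,0,-0.75,-3.25,0,1,0,0,0,-0.75,-3.25,0,1,0,0,0,-0.75,-3.25,0,1,0,0,0,-0.75,-3.25,0,1,0,0,0,-0.75,-3.25,0,1,0,0,0,-0.35,-1.7,0,1]
}}

```text
time_s: 20.88
tool_pos: [0.3996, 0.2112, 0.2816]
tcp_rot: [0.996, 0.094, 0.0, -0.001]
wrist_force: [0.0, 0.1, -2.2]
grip_width: 0.0236
gripper_force: 29.9
```

>>> {"api": "play_rows", "payload": {
  "motion": [0,0,0,0,0,0,1,0,0,0,0,0,0.7,1,0,0,0,0,0,1.4,1,0,0,0,0,0,1.4,1,0,0,0,0,0,1.4,1,0,0,0,0,0,1.4,1,0,0,0,0,0,0.8,1,0,0,0,0,0,0,1]
}}

```text
time_s: 21.55
tool_pos: [0.4011, 0.2057, 0.2081]
tcp_rot: [0.996, 0.091, -0.002, 0.001]
wrist_force: [0.3, 0.0, -0.5]
grip_width: 0.0233
gripper_force: 29.9
```

```bash
python3 -c "
from h import *
cam('side');rel(.0282)"
```

```text
t 21.60 eye from tip mm: along -60.1 side -1.2 up 2.4 F along -0.05 side -0.16 up -0.83 tilt [-0. -0. -1.] w 0.0235 yaw 10.4 T [-0.07 -0.03  0.02]
```

>>> {"api": "play_rows", "payload": {
  "motion": [0,0,0,0.5,0,0.1,1,0,0,0,1,0,0,1,0,0,0,1,0,0,1,0,0,0,1,0,0,1,0,0,0,0.9,0,0,1,0,0,0,0.4,0,0,1,0,0,0,0,0,0,1,0,0,0,0,0,0,1]
}}

```text
time_s: 22.27
tool_pos: [0.4487, 0.2165, 0.2086]
tcp_rot: [0.996, 0.092, -0.0, 0.0]
wrist_force: [0.1, -0.0, -1.0]
grip_width: 0.0238
gripper_force: 29.9
```

```bash
python3 -c "
from h import *
for i in range(3): cam('side')
rel(.0282)"
```

```text
t 22.42 eye from tip mm: along -12.4 side 0.0 up 1.9 F along -0.21 side -0.27 up -0.60 tilt [-0. -0. -1.] w 0.0235 yaw 10.6 T [-0.04  0.01 -0.04]
```

>>> {"api": "play_rows", "payload": {
  "motion": [0,0,0,0,0,0.17,1,0,0,0,0,0,0,1,0,0,0,0.15,0,0,1,0,0,0,0.15,0,0,1,0,0,0,0.15,0,0,1,0,0,0,0.15,0,0,1,0,0,0,0.15,0,0,1,0,0,0,0.15,0,0,1]
}}

```text
time_s: 23.08
tool_pos: [0.4578, 0.2181, 0.2071]
tcp_rot: [0.996, 0.092, -0.0, -0.0]
wrist_force: [0.2, 0.1, -1.3]
grip_width: 0.0237
gripper_force: 29.9
```

```bash
python3 -c "
from h import *
cam('side')
rel(.0282)"
```

```text
t 23.13 eye from tip mm: along -2.5 side -0.0 up 0.3 F along 0.55 side 0.65 up -1.04 tilt [ 0.  0. -1.] w 0.0235 yaw 10.5 T [-0.01  0.04  0.01]
```

>>> {"api": "play_rows", "payload": {
  "motion": [0,0,0,0.15,0,0,1,0,0,0,0.15,0,0,1,0,0,0,0.15,0,0,1,0,0,0,0.15,0,0,1,0,0,0,0.15,0,0,1,0,0,0,0.15,0,0,1,0,0,0,0.15,0,0,1,0,0,0,0.15,0,0,1]
}}

```text
time_s: 23.8
tool_pos: [0.4696, 0.2204, 0.2072]
tcp_rot: [0.996, 0.092, 0.0, -0.0]
wrist_force: [-3.3, -1.0, 2.2]
grip_width: 0.0232
gripper_force: 29.9
```

```bash
python3 -c "
from h import *
rel(.0282)"
```

```text
t 23.80 eye from tip mm: along 9.2 side 0.1 up 0.4 F along -3.46 side -0.33 up 2.22 tilt [ 0.  0. -1.] w 0.0232 yaw 10.5 T [-0.08  0.51  0.01]
```

>>> {"api": "play_rows", "payload": {
  "motion": [0,0,0,0.2,0,0,1,0,0,0,0.3,0,0,1,0,0,0,0.3,0,0,1,0,0,0,0.3,0,0,1,0,0,0,0.3,0,0,1,0,0,0,0.3,0,0,1,0,0,0,0.3,0,0,1,0,0,0,0.3,0,0,1]
}}

```text
time_s: 24.47
tool_pos: [0.4926, 0.2246, 0.2071]
tcp_rot: [0.996, 0.092, 0.0, -0.0]
wrist_force: [-1.0, 0.3, -1.2]
grip_width: 0.0236
gripper_force: 29.9
```

```bash
python3 -c "
from h import *
cam('side');rel(.0282)"
```

```text
t 24.52 eye from tip mm: along 33.2 side -0.1 up 0.3 F along 1.31 side 0.38 up -1.50 tilt [ 0.  0. -1.] w 0.0237 yaw 10.5 T [ 0.05 -0.03 -0.04]
```

>>> {"api": "play_rows", "payload": {
  "motion": [0,0,0,0.2,0,0,1,0,0,0,0.2,0,0,1,0,0,0,0.2,0,0,1,0,0,0,0.2,0,0,1,0,0,0,0.15,0,0,1,0,0,0,0.1,0,0,1,0,0,0,0.1,0,0,1,0,0,0,0.1,0,0,1]
}}

```text
time_s: 25.18
tool_pos: [0.5044, 0.2268, 0.2071]
tcp_rot: [0.996, 0.092, -0.0, 0.0]
wrist_force: [0.5, -0.5, -1.1]
grip_width: 0.0237
gripper_force: 29.9
```

```bash
python3 -c "
from h import *
cam('side');rel(.0282)"
```

```text
t 25.23 eye from tip mm: along 44.8 side 0.0 up 0.3 F along -0.05 side -0.69 up -0.93 tilt [ 0.  0. -1.] w 0.0235 yaw 10.5 T [ 0.01  0.03 -0.03]
```

>>> {"api": "play_rows", "payload": {
  "motion": [0,0,0,0.1,0,0,1,0,0,0,0.1,0,0,1,0,0,0,0.1,0,0,1,0,0,0,0.1,0,0,1,0,0,0,0.1,0,0,1,0,0,0,0,0,0,1,0,0,0,0,0,0,1,0,0,0,0,0,0,1]
}}

```text
time_s: 25.9
tool_pos: [0.5091, 0.2277, 0.207]
tcp_rot: [0.996, 0.092, -0.0, 0.0]
wrist_force: [0.2, -0.4, -1.0]
grip_width: 0.0235
gripper_force: 30.1
```

```bash
python3 -c "
from h import *
cam('side');rel(.0282)"
```

```text
t 25.95 eye from tip mm: along 49.5 side 0.1 up 0.2 F along -0.97 side -0.04 up -0.49 tilt [-0. -0. -1.] w 0.0232 yaw 10.5 T [0.06 0.1  0.05]
```

>>> {"api": "play_rows", "payload": {
  "motion": [0,0,0,0.1,0,0,1,0,0,0,0.1,0,0,1,0,0,0,0,0,0,1,0,0,0,0,0,0,1,0,0,0,0,0,0,1,0,0,0,0,0,0,1,0,0,0,0,0,0,1,0,0,0,0,0,0,1]
}}

```text
time_s: 26.62
tool_pos: [0.5099, 0.2277, 0.2067]
tcp_rot: [0.996, 0.092, -0.001, 0.001]
wrist_force: [-4.8, -1.9, 1.0]
grip_width: 0.0235
gripper_force: 30.3
```

```bash
python3 -c "
from h import *
cam('side');rel(.0282)"
```

```text
t 26.67 eye from tip mm: along 50.3 side -0.1 up -0.1 F along -5.40 side -0.36 up 0.57 tilt [-0. -0. -1.] w 0.0233 yaw 10.6 T [-0.29  0.89  0.04]
```

The stop is at 50.3 mm, so the spacing is 16 mm as expected. I'll lower it, release and rise.

>>> {"api": "play_rows", "payload": {
  "motion": [0,0,0,-0.05,0,0.1,1,0,0,0,0,0,0.1,1,0,0,0,0,0,0.08,1,0,0,0,0,0,0,1,0,0,0,0,0,0,1,0,0,0,0,0,0,1,0,0,0,0,0,0,1,0,0,0,0,0,0,1]
}}

```text
time_s: 27.33
tool_pos: [0.5098, 0.2279, 0.2044]
tcp_rot: [0.996, 0.092, -0.001, 0.0]
wrist_force: [-6.0, -1.4, 3.5]
grip_width: 0.0234
gripper_force: 30.3
```

```bash
python3 -c "
from h import *
rel(.0282)"
```

```text
t 27.33 eye from tip mm: along 50.2 side 0.2 up -2.4 F along -6.16 side -0.28 up 3.51 tilt [-0. -0. -1.] w 0.0234 yaw 10.6 T [-0.28  1.02 -0.07]
```

>>> {"api": "play_rows", "payload": {
  "motion": [0,0,0,0,0,0,0.6,0,0,0,0,0,0,0.3,0,0,0,0,0,0,0,0,0,0,0,0,0,0,0,0,0,0,0,0,0,0,0,0,0,0,0,0,0,0,0,0,0,0,0,0,0,0,0,0,0,0]
}}

```text
time_s: 28.0
tool_pos: [0.5108, 0.228, 0.2043]
tcp_rot: [0.996, 0.092, 0.0, -0.0]
wrist_force: [-0.1, 0.6, 0.2]
grip_width: 0.0747
gripper_force: 0.0
```

>>> {"api": "play_rows", "payload": {
  "motion": [0,0,0,0,0,-0.4,0,0,0,0,0,0,-1.2,0,0,0,0,0,0,-1.6,0,0,0,0,0,0,-1.8,0,0,0,0,0,0,-1.8,0,0,0,0,0,0,-1.4,0,0,0,0,0,0,-0.8,0,0,0,0,0,0,0,0]
}}

```text
time_s: 28.67
tool_pos: [0.5117, 0.2285, 0.2968]
tcp_rot: [0.996, 0.092, 0.002, -0.001]
wrist_force: [-0.1, -0.3, 0.4]
grip_width: 0.088
gripper_force: 0.0
```

```bash
python3 - <<'E'
from h import *
go([.6485,-.2125,.154],6.8)
s=cam("side");t=cam("top")
c=lambda i,x,y,w,h:cv2.resize(i[y:y+h,x:x+w],(400,300),interpolation=cv2.INTER_CUBIC)
cv2.imwrite("pics/c5.png",np.hstack([c(s["img"],200,190,80,60),c(s["img"],270,110,100,75)])[:,:,::-1])
E
```

```text
t 28.6667 pos [0.5117 0.2285 0.2968] F [-0.103  -0.3146  0.401 ] w 0.08801769988519335 0.0
turn [-0.0011 -0.0039  0.0651] shift cm now [ 5.3396 45.8743 14.262 ] after turn [ 8.3658 45.4133 14.2833]
```

View pics/c5.png

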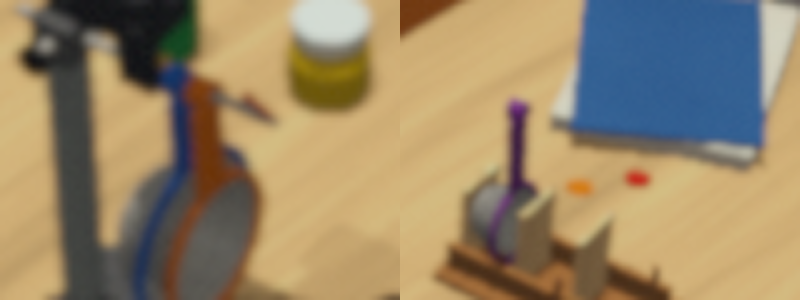

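Medium hangs nested in large with the keeper free, and small (purple) is alone in the rack. I'll fetch it now.

>>> {"api": "play_rows", "payload": {
  "motion": [0,0,0.065,0,0,0,0,0,0,0,0.3,1.6,0,0,0,0,0,0.6,3.25,0,0,0,0,0,0.6,3.25,0,0,0,0,0,0.6,3.25,0,0,0,0,0,0.6,3.25,0,0,0,0,0,0.6,3.25,0,0,0,0,0,0.6,3.25,0,0]
}}

```text
time_s: 29.43
tool_pos: [0.574, 0.0213, 0.2931]
tcp_rot: [0.998, 0.059, -0.001, 0.0]
wrist_force: [0.7, 0.4, -0.4]
grip_width: 0.0879
gripper_force: 0.0
```

>>> {"api": "play_rows", "payload": {
  "motion": [0,0,0,0.6,3.25,0,0,0,0,0,0.6,3.25,0,0,0,0,0,0.6,3.25,0,0,0,0,0,0.6,3.25,0,0,0,0,0,0.6,3.25,0,0,0,0,0,0.6,3.25,0,0,0,0,0,0.6,3.25,0,0,0,0,0,0.3,1.6,0,0]
}}

```text
time_s: 30.1
tool_pos: [0.6473, -0.2187, 0.2924]
tcp_rot: [0.998, 0.057, -0.001, 0.001]
wrist_force: [-1.1, -0.0, 0.1]
grip_width: 0.0882
gripper_force: 0.0
```

>>> {"api": "play_rows", "payload": {
  "motion": [0,0,0,0,0,0,0,0,0,0,0,0,1,0,0,0,0,0,0,2,0,0,0,0,0,0,2,0,0,0,0,0,0,2,0,0,0,0,0,0,1.5,0,0,0,0,0,0,0.5,0,0,0,0,0,0,0,0]
}}

```text
time_s: 30.77
tool_pos: [0.6467, -0.2111, 0.202]
tcp_rot: [0.998, 0.061, -0.002, -0.001]
wrist_force: [0.0, 0.5, -0.1]
grip_width: 0.0882
gripper_force: 0.0
```

```bash
python3 -c "
from h import *
cam('side');go([.6487,-.213,.154],6.8)"
```

```text
t 30.8167 pos [ 0.6476 -0.2117  0.2036] F [-0.0933 -0.0153  0.5286] w 0.0880613988892443 0.0
turn [-0.0014  0.0014  0.002 ] shift cm now [0.1026 0.1485 4.9569] after turn [0.0958 0.1416 4.9572]
```

>>> {"api": "play_rows", "payload": {
  "motion": [0,0,0,0.08,0.1,1.3,0,0,0,0,0,0,1.6,0,0,0,0,0,0,1.5,0,0,0,0,0,0,0.5,0,0,0,0,0,0,0,0,0,0,0,0,0,0,0.5,0,0,0,0,0,0,1,0,0,0,0,0,0,1]
}}

```text
time_s: 31.48
tool_pos: [0.6496, -0.2144, 0.1565]
tcp_rot: [0.998, 0.059, 0.001, 0.0]
wrist_force: [0.4, -0.4, 0.9]
grip_width: 0.0699
gripper_force: 0.0
```

>>> {"api": "play_rows", "payload": {
  "motion": [0,0,0,0,0,0,1,0,0,0,0,0,0,1,0,0,0,0,0,0,1,0,0,0,0,0,0,1,0,0,0,0,0,0,1,0,0,0,0,0,0,1,0,0,0,0,0,0,1,0,0,0,0,0,0,1]
}}

```text
time_s: 32.15
tool_pos: [0.6488, -0.2139, 0.1552]
tcp_rot: [0.998, 0.059, -0.0, -0.0]
wrist_force: [0.3, 0.6, 0.2]
grip_width: 0.0232
gripper_force: 30.0
```

```bash
python3 -c "
from h import *
cam('side');go([.6487,-.213,.154],6.8)"
```

```text
t 32.2 pos [ 0.6489 -0.2139  0.1552] F [ 0.4116  0.7816 -0.6408] w 0.023610039381289874 29.96327612316236
turn [-0.0005  0.0002  0.0003] shift cm now [-0.0052 -0.0929  0.1197] after turn [-0.0052 -0.093   0.1197]
```

>>> {"api": "play_rows", "payload": {
  "motion": [0,0,0,0,0,-0.5,1,0,0,0,0,0,-1.5,1,0,0,0,0,0,-2,1,0,0,0,0,0,-2,1,0,0,0,0,0,-2,1,0,0,0,0,0,-2,1,0,0,0,0,0,-1.7,1,0,0,0,0,0,-0.8,1]
}}

```text
time_s: 32.87
tool_pos: [0.6498, -0.2147, 0.2833]
tcp_rot: [0.998, 0.059, 0.002, 0.001]
wrist_force: [0.6, -0.2, -0.9]
grip_width: 0.0236
gripper_force: 30.0
```

```bash
python3 -c "
from h import *
go([.4015,.2077,.28],10.5)"
```

```text
t 32.8667 pos [ 0.6498 -0.2147  0.2833] F [ 0.6242 -0.2391 -0.8707] w 0.023606642114082442 29.96249351883307
turn [ 0.0017 -0.0032 -0.0646] shift cm now [-19.6576 -44.8815   0.1874] after turn [-16.7167 -46.057    0.3257]
```

>>> {"api": "play_rows", "payload": {
  "motion": [0,0,-0.065,0,0,0,1,0,0,0,-0.5,-1.6,0,1,0,0,0,-1.2,-3.27,0,1,0,0,0,-1.2,-3.27,0,1,0,0,0,-1.2,-3.27,0,1,0,0,0,-1.2,-3.27,0,1,0,0,0,-1.2,-3.27,0,1,0,0,0,-1.2,-3.27,0,1]
}}

```text
time_s: 33.53
tool_pos: [0.533, -0.0187, 0.28]
tcp_rot: [0.996, 0.092, -0.0, 0.0]
wrist_force: [1.2, 0.4, -0.5]
grip_width: 0.0242
gripper_force: 30.0
```

>>> {"api": "play_rows", "payload": {
  "motion": [0,0,0,-1.2,-3.27,0,1,0,0,0,-1.2,-3.27,0,1,0,0,0,-1.2,-3.27,0,1,0,0,0,-1.2,-3.27,0,1,0,0,0,-1.2,-3.27,0,1,0,0,0,-1.2,-3.27,0,1,0,0,0,-1.2,-3.27,0,1,0,0,0,-0.5,-1.85,0,1]
}}

```text
time_s: 34.2
tool_pos: [0.399, 0.2103, 0.2803]
tcp_rot: [0.996, 0.094, -0.0, -0.0]
wrist_force: [0.3, 0.6, -1.4]
grip_width: 0.0234
gripper_force: 30.0
```

>>> {"api": "play_rows", "payload": {
  "motion": [0,0,0,0,0,0,1,0,0,0,0,0,0.7,1,0,0,0,0,0,1.4,1,0,0,0,0,0,1.4,1,0,0,0,0,0,1.4,1,0,0,0,0,0,1.4,1,0,0,0,0,0,0.8,1,0,0,0,0,0,0,1]
}}

```text
time_s: 34.87
tool_pos: [0.4011, 0.2053, 0.2074]
tcp_rot: [0.996, 0.091, -0.002, 0.001]
wrist_force: [-0.0, 0.8, -1.0]
grip_width: 0.0237
gripper_force: 30.0
```

```bash
python3 -c "
from h import *
for i in range(4): cam('side')
rel(.0278)"
```

```text
t 35.07 eye from tip mm: along -59.3 side -0.7 up 2.7 F along -0.84 side -0.50 up -0.84 tilt [ 0.  0. -1.] w 0.0235 yaw 10.5 T [-0.01 -0.03 -0.04]
```

>>> {"api": "play_rows", "payload": {
  "motion": [0,0,0,0.5,-0.07,0.15,1,0,0,0,1,0,0.1,1,0,0,0,1,0,0,1,0,0,0,1,0,0,1,0,0,0,0.8,0,0,1,0,0,0,0.4,0,0,1,0,0,0,0,0,0,1,0,0,0,0,0,0,1]
}}

```text
time_s: 35.73
tool_pos: [0.4477, 0.2165, 0.2066]
tcp_rot: [0.996, 0.092, -0.0, 0.0]
wrist_force: [0.4, -0.2, -1.3]
grip_width: 0.0233
gripper_force: 30.0
```

```bash
python3 -c "
from h import *
for i in range(3): cam('side')
rel(.0278)"
```

```text
t 35.88 eye from tip mm: along -13.4 side 0.3 up -0.5 F along 0.18 side 0.43 up -1.01 tilt [-0. -0. -1.] w 0.0237 yaw 10.6 T [-0.03 -0.03  0.05]
```

>>> {"api": "play_rows", "payload": {
  "motion": [0,0,0,0,0.03,-0.08,1,0,0,0,0,0,0,1,0,0,0,0.2,0,0,1,0,0,0,0.2,0,0,1,0,0,0,0.15,0,0,1,0,0,0,0.15,0,0,1,0,0,0,0.15,0,0,1,0,0,0,0.15,0,0,1]
}}

```text
time_s: 36.55
tool_pos: [0.4578, 0.2181, 0.2076]
tcp_rot: [0.996, 0.092, -0.0, -0.0]
wrist_force: [-0.2, 0.1, -2.0]
grip_width: 0.0236
gripper_force: 30.0
```

```bash
python3 -c "
from h import *
cam('side')
rel(.0278)"
```

```text
t 36.60 eye from tip mm: along -2.5 side -0.1 up 0.4 F along -0.25 side 0.69 up -1.06 tilt [ 0.  0. -1.] w 0.0235 yaw 10.5 T [ 0.03 -0.01  0.  ]
```

>>> {"api": "play_rows", "payload": {
  "motion": [0,0,0,0.15,0,0,1,0,0,0,0.15,0,0,1,0,0,0,0.15,0,0,1,0,0,0,0.15,0,0,1,0,0,0,0.15,0,0,1,0,0,0,0.15,0,0,1,0,0,0,0.15,0,0,1,0,0,0,0.15,0,0,1]
}}

```text
time_s: 37.27
tool_pos: [0.4696, 0.2203, 0.2077]
tcp_rot: [0.996, 0.092, 0.0, -0.0]
wrist_force: [-2.9, -0.2, 1.7]
grip_width: 0.0234
gripper_force: 30.0
```

```bash
python3 -c "
from h import *
cam('side')
rel(.0278)"
```

```text
t 37.32 eye from tip mm: along 9.8 side 0.1 up 0.6 F along -1.32 side -0.21 up 1.71 tilt [ 0.  0. -1.] w 0.0235 yaw 10.5 T [0.02 0.1  0.  ]
```

>>> {"api": "play_rows", "payload": {
  "motion": [0,0,0,0.2,0,0,1,0,0,0,0.25,0,0,1,0,0,0,0.25,0,0,1,0,0,0,0.25,0,0,1,0,0,0,0.25,0,0,1,0,0,0,0.25,0,0,1,0,0,0,0.15,0,0,1,0,0,0,0.1,0,0,1]
}}

```text
time_s: 37.98
tool_pos: [0.4865, 0.2234, 0.2076]
tcp_rot: [0.996, 0.092, 0.0, -0.0]
wrist_force: [-1.1, 0.0, 1.0]
grip_width: 0.0238
gripper_force: 30.0
```

```bash
python3 -c "
from h import *
cam('side')
rel(.0278)"
```

```text
t 38.03 eye from tip mm: along 26.6 side -0.0 up 0.4 F along 0.43 side -0.00 up 1.68 tilt [ 0.  0. -1.] w 0.0236 yaw 10.5 T [ 0.01  0.01 -0.01]
```

Advance another 7 mm in 1 mm steps.

>>> {"api": "play_rows", "payload": {
  "motion": [0,0,0,0.1,0,0,1,0,0,0,0.1,0,0,1,0,0,0,0.1,0,0,1,0,0,0,0.1,0,0,1,0,0,0,0.1,0,0,1,0,0,0,0.1,0,0,1,0,0,0,0,0,0,1,0,0,0,0,0,0,1]
}}

```text
time_s: 38.7
tool_pos: [0.492, 0.2244, 0.2074]
tcp_rot: [0.996, 0.092, -0.0, 0.0]
wrist_force: [-0.4, 0.2, -1.0]
grip_width: 0.0235
gripper_force: 30.0
```

```bash
python3 -c "
from h import *
cam('side')
rel(.0278)"
```

```text
t 38.75 eye from tip mm: along 32.0 side -0.1 up 0.3 F along 0.55 side -0.55 up -1.15 tilt [-0. -0. -1.] w 0.0236 yaw 10.5 T [ 0.05  0.03 -0.02]
```

>>> {"api": "play_rows", "payload": {
  "motion": [0,0,0,0.1,0,0,1,0,0,0,0.1,0,0,1,0,0,0,0.1,0,0,1,0,0,0,0,0,0,1,0,0,0,0,0,0,1,0,0,0,0,0,0,1,0,0,0,0,0,0,1,0,0,0,0,0,0,1]
}}

```text
time_s: 39.42
tool_pos: [0.4931, 0.2246, 0.207]
tcp_rot: [0.996, 0.092, -0.002, 0.001]
wrist_force: [-6.9, -2.3, 0.3]
grip_width: 0.0234
gripper_force: 30.2
```

```bash
python3 -c "
from h import *
cam('side')
rel(.0278)"
```

```text
t 39.47 eye from tip mm: along 33.3 side -0.0 up -0.2 F along -6.63 side 0.95 up 0.69 tilt [-0. -0. -1.] w 0.0235 yaw 10.6 T [-0.22  1.11  0.01]
```

>>> {"api": "play_rows", "payload": {
  "motion": [0,0,0,0.08,0,0.08,1,0,0,0,0,0,0.1,1,0,0,0,0,0,0.1,1,0,0,0,0,0,0,1,0,0,0,0,0,0,1,0,0,0,0,0,0,1,0,0,0,0,0,0,1,0,0,0,0,0,0,1]
}}

```text
time_s: 40.13
tool_pos: [0.4938, 0.2249, 0.2043]
tcp_rot: [0.996, 0.092, -0.002, 0.001]
wrist_force: [-7.4, -0.8, 2.0]
grip_width: 0.0236
gripper_force: 30.3
```

```bash
python3 -c "
from h import *
cam('side')
rel(.0278)"
```

```text
t 40.18 eye from tip mm: along 34.0 side 0.1 up -2.9 F along -7.09 side 0.27 up 2.34 tilt [-0. -0. -1.] w 0.0236 yaw 10.6 T [-0.22  1.17 -0.03]
```

Now at 34.0 mm, 16 mm from medium. Release and rise.

>>> {"api": "play_rows", "payload": {
  "motion": [0,0,0,0,0,0,0.6,0,0,0,0,0,0,0.3,0,0,0,0,0,0,0,0,0,0,0,0,0,0,0,0,0,0,0,0,0,0,0,0,0,0,0,0,0,0,0,0,0,0,0,0,0,0,0,0,0,0]
}}

```text
time_s: 40.85
tool_pos: [0.4959, 0.2251, 0.2048]
tcp_rot: [0.996, 0.092, 0.0, -0.0]
wrist_force: [0.1, 0.2, -0.2]
grip_width: 0.0749
gripper_force: 0.0
```

>>> {"api": "play_rows", "payload": {
  "motion": [0,0,0,0,0,-0.4,0,0,0,0,0,0,-1.2,0,0,0,0,0,0,-1.6,0,0,0,0,0,0,-1.8,0,0,0,0,0,0,-1.8,0,0,0,0,0,0,-1.8,0,0,0,0,0,0,-1.4,0,0,0,0,0,0,-0.8,0]
}}

```text
time_s: 41.52
tool_pos: [0.4965, 0.2257, 0.3157]
tcp_rot: [0.996, 0.092, 0.002, -0.001]
wrist_force: [0.7, -0.8, 0.3]
grip_width: 0.0882
gripper_force: 0.0
```

>>> {"api": "play_rows", "payload": {
  "motion": [0,0,0,0,1.6,0,0,0,0,0,0,3.2,0,0,0,0,0,0,3.2,0,0,0,0,0,0,3.2,0,0,0,0,0,0,3.2,0,0,0,0,0,0,3.2,0,0,0,0,0,0,1.6,0,0,0,0,0,0,0,0,0]
}}

```text
time_s: 42.18
tool_pos: [0.5314, 0.0313, 0.3129]
tcp_rot: [0.996, 0.088, -0.0, 0.001]
wrist_force: [0.3, 0.0, -0.3]
grip_width: 0.0883
gripper_force: 0.0
```

```bash
python3 - <<'E'
from h import *
s=cam("side");t=cam("top")
c=lambda i,x,y,w,h:cv2.resize(i[y:y+h,x:x+w],(400,300),interpolation=cv2.INTER_CUBIC)
cv2.imwrite("pics/c6.png",np.hstack([c(s["img"],210,185,60,45),c(t["img"],170,170,80,60)])[:,:,::-1])
E
```

```text
(no output)
```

View pics/c6.png

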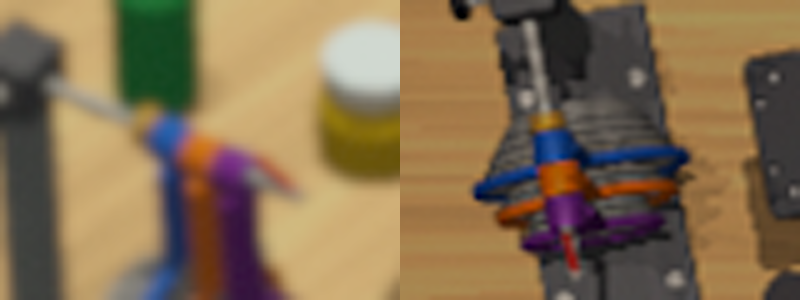

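All three hubs sit tight against each other behind the collar: blue, orange, then purple in the top view at (200,200) to (202,212). The keeper shows at full length and raised in front of small at about (204,220). Handing in.

```bash
python3 -c "
from h import *
print(robot.finish_job())"
```

```text
the job is handed in; nothing more can be done
None
```

All three strainers hang nested on the rod in the order large, medium, small, with the keeper up in front of the small one; the highest wrist force I read was about 7 N, and I handed the job in at about 42 s (no verdict was returned).

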